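# Click a bushing onto a gauge shuttle and run it under the bridge

### The arm

A 7-joint arm with a two-finger parallel gripper is mounted at the origin on a cart in front of the work surface, level with it; the furniture and walls round the work are solid. World frame = base frame: x ahead of the robot, y to its left, z up, the work surface at z = 0. Lengths are in m, angles in rad, forces in N, time in s.
With the tool pointing down it reaches from about 0.4 to 0.875 m from the base axis. Payload 6.5 kg.
Tool frame: the origin (TCP) lies on the centre line of the jaws, within the pads' length; the fingertips stand 17 mm ahead of it and the grasp point (between the pads) lies 2 mm behind it (manip.tip_reach is the distance from the TCP to the fingertips, in m); z points along the fingers, y is the direction in which the jaws open and shut (so a half turn about z gives the same grasp; the last joint's range is limited). The gripper opens to 88 mm and grips with 3 to 60 N. Pads are 18 mm wide; open, the fingers measure 123 mm over their backs; the gripper's body (75 mm by 187 mm) begins 45 mm behind the grasp point.
Start: joints at [1.181, 0.536, -0.004, 1.538, 0.003, 1.067, -0.071], TCP at [0.207, -0.616, 0.256] pointing down, gripper open.
Joint ranges: [-2.7, 2.7], [-0.37, 2.16], [-1.27, 1.26], [0.24, 2.4], [-1.31, 4.45], [0.19, 1.91], [-2.76, 2.76]. Speed limits (rad/s): [2.39, 2.39, 3.14, 3.14, 3.14, 3.14, 3.14].

### API

Orientations are given as a unit quaternion [w, x, y, z].
In Python, from station import manip gives the robot as it stands. The module is installed in compiled form; this text tells all that it offers.
- The arm moves only by the tool apply_moves, never from a script. Its arguments are lists of equal length, an entry for each row: "linear": the shift along the world's x, y, z in cm, a list of three; "delta_rot": the turn, a rotation vector about the world's x, y, z in rad, a list of three; "fingers": the closure in counts, from 0 (fully open) to 255 (shut). A call has 1 to 5 rows; each row is the pose to reach, as a shift and turn from the pose commanded when the call began; what a row does not reach only later rows make up. A row lasts 1/10 s, in which the tool goes at most 50 mm and 8.59 degrees, less where a joint would pass 70% of its speed; a pose out of reach is approached as far as the arm can. A call with a gripper value outside its range is refused whole. The fingers move at their own pace and stop on an object; the grip force is fixed at half the most. Time passes only in rows, so rows that repeat a pose let the fingers close. It gives the time, the measured TCP pose, the force and the opening at its end, in the units of the state.
- manip.get_obs(): the state, without advancing time (a new reading comes with each control period).
- manip.get_image(name): name is "side" or "top"; returns a dict with "frame" (480x640x3 uint8, red, green, blue), "intrinsics" (3x3 intrinsics, pixels), "R" (3x3) and "t" (3): a world point X has camera coordinates R X + t. Camera axes: x right, y down, z forward; pixel columns grow to the right and rows downward; lengths in m; the calibration is good to about 2 mm. A picture is of the moment at which its call begins. There is no depth.
- manip.finish_job(): hands the job in, once; it reports no verdict.
The state is a dict: "time": time; "joint_positions": joint angles; "dq": joint speeds; "tau": joint torques, N m; "tcp_pos": TCP position; "tcp_rot": TCP orientation; "ft_force": force on the tool from outside, world axes, zero at the start; "ft_torque": the same for the moment, N m; "opening": opening from 0.0 (shut) to 1.0 (fully open).
Only numpy, scipy, OpenCV 4.12 (cv2) and the standard library are available. Lean on these libraries where they do the work, as an engineer would, in place of code of your own. Each camera call takes 0.05 s, during which the arm holds its last target.

### The job

Put the brass bushing on the leaning steel arbor of the gauge shuttle while the shuttle is still at its loading end, and push it down past the spring balls until it clicks home on the shoulder; let go of it. Then push the shuttle by its red block along its rails, through the blue bridge, fully up to the end stop. Leave the two nuts and the oil stone where they lie.

Things in the scene. Friction and masses are not known exactly. Their poses are not given: they have to be found in the camera images.
- sleeve: plain brass bushing, 34 mm outside diameter, bore 20 mm right through, 44 mm long, 0.1 to 0.21 kg, same at both ends; it starts standing on end on the bench to the right of the jig. Origin at the centre of its lower end, z along its axis.
- sleeve_mid (a point): centre of the bushing: on its axis, 22 mm from either end
- jig: gauge jig fixed to the bench: dark steel base plate 130 (x) x 380 (y) x 12 mm with rails along its y axis and an end stop block beyond a blue bridge. Origin at the centre of the underside, z up. The shuttle runs towards +y; its plate (80 x 160 x 12 mm) has its top 28 mm above the bench.
- arbor (a point): steel arbor on the shuttle plate, leaning 25 degrees from vertical towards the jig's +x side (away from the robot). Origin: centre of its shoulder (top of a dark 26 mm boss, 18 mm above the plate); z up along the arbor, y as the jig's y. 17.6 mm diameter up to 53 mm above the shoulder, then a tapered nose ending at 63 mm (9 mm diameter). Bushing home: its centre 22 mm above the shoulder.
- push_face (a point): centre of the face to push on: the -y face of the red block, 60 mm wide, at the shuttle's rear. This point is 46 mm above the bench, the block's top 62 mm. It lies 110 mm behind the arbor, so that fingers there stay outside the bridge.
- shuttle (a joint): travel of the shuttle along the jig's +y, in m: 0 to 0.02 at the start (loading end), 0.14 at the end stop. Sliding friction about 3 N; it stays where it is left.
- nut_1: steel hex nut, 22 x 24 x 12 mm, bystander; origin at its underside
- nut_2: steel hex nut, 22 x 24 x 12 mm, bystander; origin at its underside
- oil_stone: dark oil stone, 25 x 51 x 13 mm, bystander; origin at its underside
- balls (a point): centre of the ring of three brass spring balls, on the arbor's axis 48.8 mm above the shoulder. They stand 3 mm proud; it takes some 5 to 8 N along the arbor to force the bushing's lower end over them, little to slide on, and they snap out above its upper end over the last 4 mm before it is home. Its weight alone does not pass them.
- bridge_roof (a point): centre of the underside of the blue bridge, 114 mm above the bench. The bridge spans 50 mm along the track, its opening is 100 mm wide, its top at 126 mm with a small dial up to 141 mm. A bushing not clicked home is too high to pass; one that is home clears by about 10 mm.

How it is judged:
On the way:
1. the bushing sits home on the arbor past the balls and is let go, with the shuttle still at its loading end (travel under 40 mm) (z of sleeve_mid in the frame of arbor between 0.019 and 0.0245 m and angle between the z axis of sleeve and the z axis of arbor, either way round below 0.09 rad and x of sleeve_mid in the frame of arbor between -0.004 and 0.004 m and y of sleeve_mid in the frame of arbor between -0.004 and 0.004 m and value of joint shuttle below 0.04 m and contact force between the fingers and sleeve below 0.5 N), for 0.2 s.
At the end, for the whole second after the job is handed in: The bushing sits on the arbor, past the balls and against the shoulder (centre 19 to 24.5 mm above the shoulder, within 4 mm of the axis on each side, axes within 0.09 rad), and the shuttle stands at its end stop (travel over 136 mm), all at rest (z of sleeve_mid in the frame of arbor between 0.019 and 0.0245 m and angle between the z axis of sleeve and the z axis of arbor, either way round below 0.09 rad and x of sleeve_mid in the frame of arbor between -0.004 and 0.004 m and y of sleeve_mid in the frame of arbor between -0.004 and 0.004 m and value of joint shuttle above 0.136 m and linear speed of sleeve below 0.02 m/s); the robot touches nothing.
It fails at once if nut 1 is moved more than 30 mm (distance of nut_1 from where it was at the start of the episode above 0.03 m).
It fails at once if nut 2 is moved more than 30 mm (distance of nut_2 from where it was at the start of the episode above 0.03 m).
It fails at once if oil stone is moved more than 30 mm (distance of oil_stone from where it was at the start of the episode above 0.03 m).
It also fails if it takes over 54 s, if anything falls off the work surface, if the arm or the gripper's body presses on something with over 40 N, if the wrist force passes 120 N, or if a joint passes its speed limit or range.

## Working session

There is one attempt and no reset: what is moved stays moved. The work goes in short steps, Python scripts to look and compute and a tool call to move; the robot and the scene stay as the last step left them, time stands still between calls to the robot, and variables do not carry over. Pictures are saved under pics/ and viewed, and the job is handed in when it is done.

Besides the shell and the picture viewer there is one more tool, called as name(argument=value, ...) on one line, values as JSON. apply_moves: Moves the arm, as the interface text tells. Its arguments: {"type":"object","properties":{"linear":{"type":"array"},"delta_rot":{"type":"array"},"fingers":{"type":"array"}},"required":["linear","delta_rot","fingers"]}

```bash
mkdir -p pics; python3 - <<'E'
from station import manip
import cv2,numpy as np
o=manip.get_obs()
for k in o: print(k,np.round(o[k],4))
print(manip.tip_reach)
for n in("side","top"):
    d=manip.get_image(n)
    cv2.imwrite(f"pics/{n}0.png",d["frame"][:,:,::-1])
    print(n,d["intrinsics"],d["R"],d["t"], -np.array(d["R"]).T@d["t"])
E
```

```text
time 0.0
joint_positions [ 1.1808  0.5372 -0.0044  1.5388  0.0026  1.0673 -0.0712]
dq [ 0.0003 -0.0008 -0.001   0.0007 -0.0004  0.002   0.0018]
tau [ 2.00000e-04 -5.70982e+01  9.90700e-01 -2.51603e+01 -5.62000e-02
  1.79000e-02  2.00000e-04]
tcp_pos [ 0.2066 -0.6157  0.2549]
tcp_rot [-8.000e-04  9.869e-01  1.612e-01 -2.000e-04]
ft_force [0.109  0.0775 0.6197]
ft_torque [-0.038  -0.0119  0.0226]
opening 1.001
0.017
side [[448.63179506   0.         319.26783093]
 [  0.         448.63179506 240.36492087]
 [  0.           0.           1.        ]] [[ 0.97488532 -0.22247818 -0.01010361]
 [-0.13556768 -0.55683291 -0.81948674]
 [ 0.17669189  0.80027531 -0.57300908]] [-0.49629247  0.12253447  0.88368713] [ 0.34429961 -0.74937602  0.60176178]
top [[448.24355265   0.         318.13973027]
 [  0.         448.24355265 243.20565983]
 [  0.           0.           1.        ]] [[ 0.00551811 -0.99991222  0.01204582]
 [-0.99700447 -0.00643059 -0.0770761 ]
 [ 0.0771468  -0.01158443 -0.99695244]] [-0.08617652  0.49568652  1.01626197] [ 0.41627585 -0.07120859  1.0524085 ]
```

View pics/side0.png

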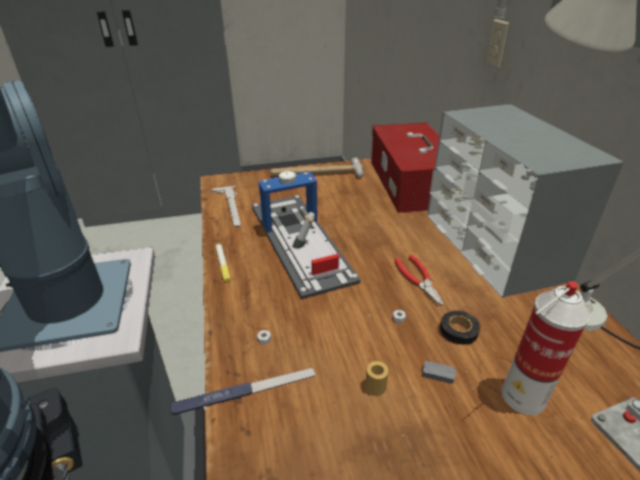

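View pics/top0.png

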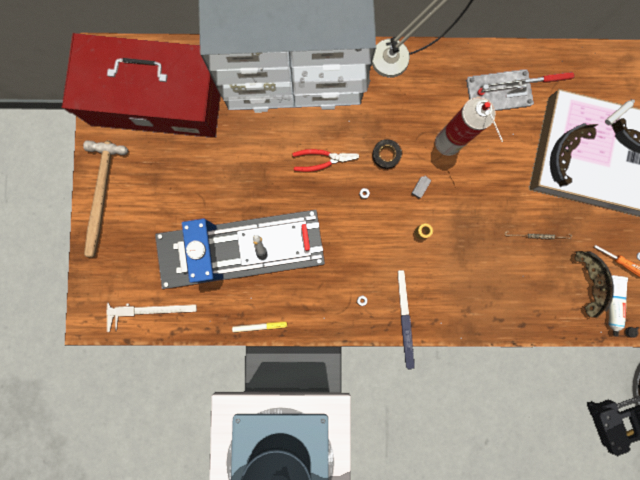

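The side view shows the bushing at (376,377) and the arbor near (305,228). In the top view the bushing is at (425,231), the red block at (306,238), the arbor at (260,245) and the bridge at (197,250). I'll zoom in and measure.

```bash
cat > h.py <<'E'
import numpy as np,cv2
from station import manip
def cam(n,save=None):
    d=manip.get_image(n)
    d={k:np.array(v) for k,v in d.items()}
    if save: cv2.imwrite(save,d["frame"][:,:,::-1])
    return d
def ray(d,px):
    c=-d["R"].T@d["t"]
    v=d["R"].T@np.linalg.inv(d["intrinsics"])@np.array([px[0],px[1],1.])
    return c,v/np.linalg.norm(v)
def onz(d,px,z):
    c,v=ray(d,px); return c+v*(z-c[2])/v[2]
def proj(d,X):
    p=d["intrinsics"]@(d["R"]@np.array(X)+d["t"]); return p[:2]/p[2]
def tri(d1,p1,d2,p2):
    A=[];b=[]
    c1,v1=ray(d1,p1);c2,v2=ray(d2,p2)
    s=np.linalg.lstsq(np.c_[v1,-v2],c2-c1,rcond=None)[0]
    a=c1+v1*s[0];e=c2+v2*s[1]
    return (a+e)/2,np.linalg.norm(a-e)
def crop(d,x0,y0,w,h,s,fn):
    f=d["frame"][y0:y0+h,x0:x0+w,::-1]
    cv2.imwrite(fn,cv2.resize(f,None,fx=s,fy=s,interpolation=cv2.INTER_CUBIC))
E
python3 - <<'E'
from h import *
S=cam("side");T=cam("top")
np.savez("pics/S0.npz",**S);np.savez("pics/T0.npz",**T)
crop(T,150,200,190,100,4,"pics/t_jig.png")
crop(S,240,160,130,140,4,"pics/s_jig.png")
for n,d,roi in(("top",T,(380,200,80,60)),("side",S,(340,345,75,60))):
    x,y,w,h=roi
    hsv=cv2.cvtColor(d["frame"][y:y+h,x:x+w],cv2.COLOR_RGB2HSV)
    m=cv2.inRange(hsv,(20,110,70),(32,255,255))
    k,l,st,ce=cv2.connectedComponentsWithStats(m)
    i=1+np.argmax(st[1:,4]); print(n,st[i],ce[i]+[x,y])
    cv2.imwrite(f"pics/m_{n}.png",cv2.resize(np.hstack([cv2.cvtColor(m,cv2.COLOR_GRAY2BGR),d["frame"][y:y+h,x:x+w,::-1]]),None,fx=5,fy=5,interpolation=0))
# red block
for n,d,roi in(("top",T,(285,215,50,50)),("side",S,(300,245,50,40))):
    x,y,w,h=roi
    hsv=cv2.cvtColor(d["frame"][y:y+h,x:x+w],cv2.COLOR_RGB2HSV)
    m=cv2.inRange(hsv,(0,150,80),(8,255,255))|cv2.inRange(hsv,(172,150,80),(180,255,255))
    c=max(cv2.findContours(m,0,1)[0],key=cv2.contourArea)
    r=cv2.minAreaRect(c);print("red",n,r,cv2.boxPoints(r)+[x,y])
E
```

```text
top [38 24 14 13 78] [424.75641026 229.85897436]
side [ 27  17  21  18 204] [377.12254902 370.57843137]
red top ((20.310813903808594, 22.364864349365234), (25.481842041015625, 4.767570495605469), 80.53767395019531) [[300.86486816 225.18918896]
 [305.56756973 224.405406  ]
 [309.75675964 249.54053879]
 [305.05405807 250.32432175]]
red side ((25.47058868408203, 18.882354736328125), (13.096923828125, 28.619203567504883), 75.96376037597656) [[310.         261.        ]
 [337.76470947 254.05882645]
 [340.94117737 266.76470947]
 [313.1764679  273.70588303]]
```

View pics/t_jig.png

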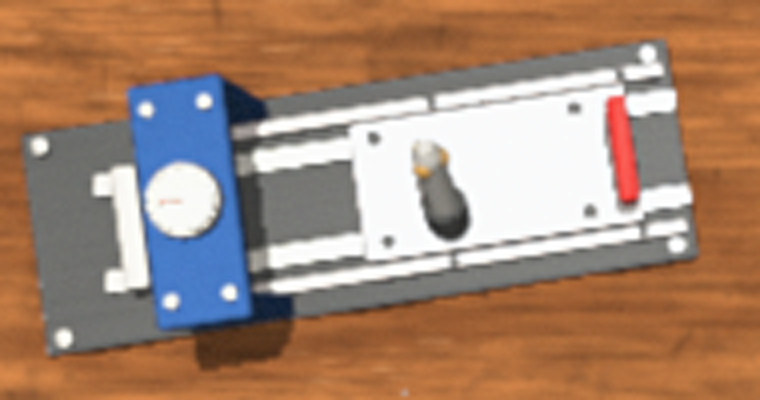

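View pics/s_jig.png

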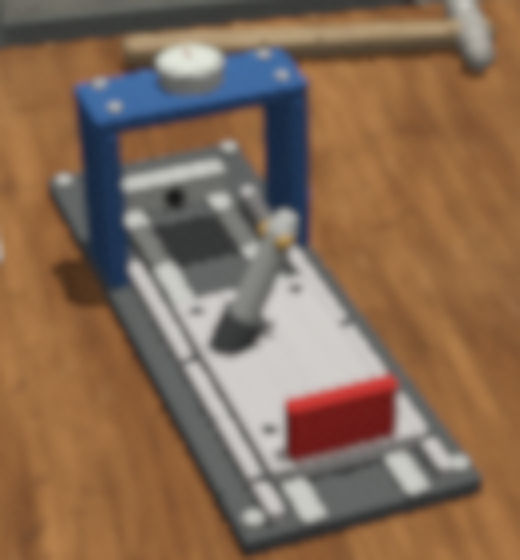

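View pics/m_top.png

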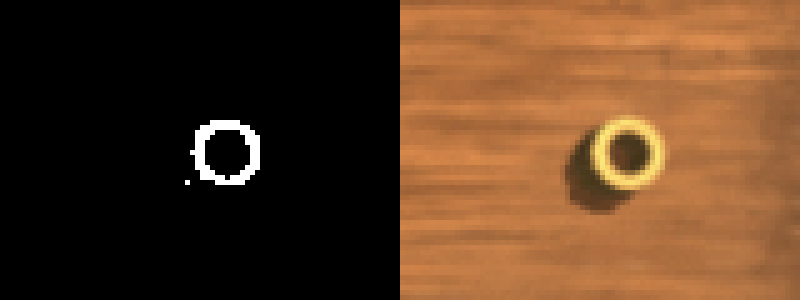

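View pics/m_side.png

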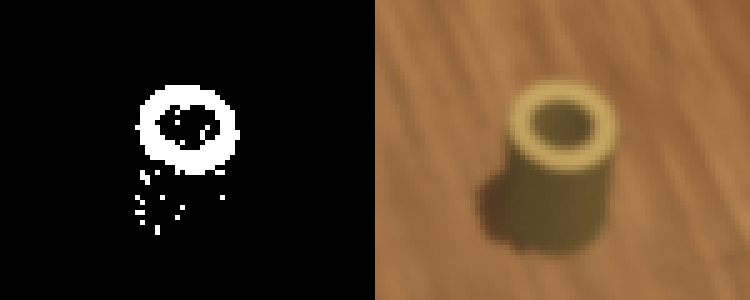

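```bash
python3 - <<'E'
from h import *
S=dict(np.load("pics/S0.npz"));T=dict(np.load("pics/T0.npz"))
crop(T,240,225,45,40,16,"pics/t_arb.png")
crop(S,285,205,35,48,12,"pics/s_arb.png")
# jig corners
c=np.array([(24,135),(664,40),(695,258),(50,354)])/4+[150,200]
P=np.array([onz(T,p,.012) for p in c]);print(P)
print("sizes",[np.linalg.norm(P[i]-P[(i+1)%4]) for i in range(4)])
yd=(P[0]-P[1]+P[3]-P[2])[:2];yd/=np.linalg.norm(yd);print("yaw",np.arctan2(-yd[0],yd[1]), "ctr",P.mean(0))
# bushing top: fit ellipse via ring mask outer contour
for n,d,(x,y,w,h),hi in(("top",T,(380,200,80,60),0),("side",S,(340,345,75,60),0)):
    hsv=cv2.cvtColor(d["frame"][y:y+h,x:x+w],cv2.COLOR_RGB2HSV)
    m=cv2.inRange(hsv,(20,110,100),(32,255,255))
    if n=="side": m=cv2.inRange(hsv,(20,100,110),(32,255,255))
    cs=max(cv2.findContours(m,0,1)[0],key=cv2.contourArea)
    e=cv2.fitEllipse(cs);p=np.array(e[0])+[x,y];print(n,e,p,onz(d,p,.044))
    if n=="top":pt=p
    else: print(tri(T,pt,d,p))
E
```

```text
[[ 0.51637659  0.2933013   0.012     ]
 [ 0.57473325 -0.07785729  0.012     ]
 [ 0.44731973 -0.09658794  0.012     ]
 [ 0.3899646   0.27420091  0.012     ]]
sizes [np.float64(0.3757182438032636), np.float64(0.12878292701288638), np.float64(0.375198586893194), np.float64(0.1278468542762181)]
yaw 0.15471057248289158 ctr [0.48209854 0.09826424 0.012     ]
top ((44.84599685668945, 29.981719970703125), (12.483317375183105, 13.165867805480957), 111.1395263671875) [424.84599686 229.98171997] [ 0.52595479 -0.32481068  0.044     ]
side ((37.123905181884766, 25.281635284423828), (16.603857040405273, 19.57700538635254), 109.45690155029297) [377.12390518 370.28163528] [ 0.52514517 -0.32994323  0.044     ]
(array([ 0.5266447 , -0.32611994,  0.03893252]), np.float64(0.00028239278999321995))
```

View pics/t_arb.png

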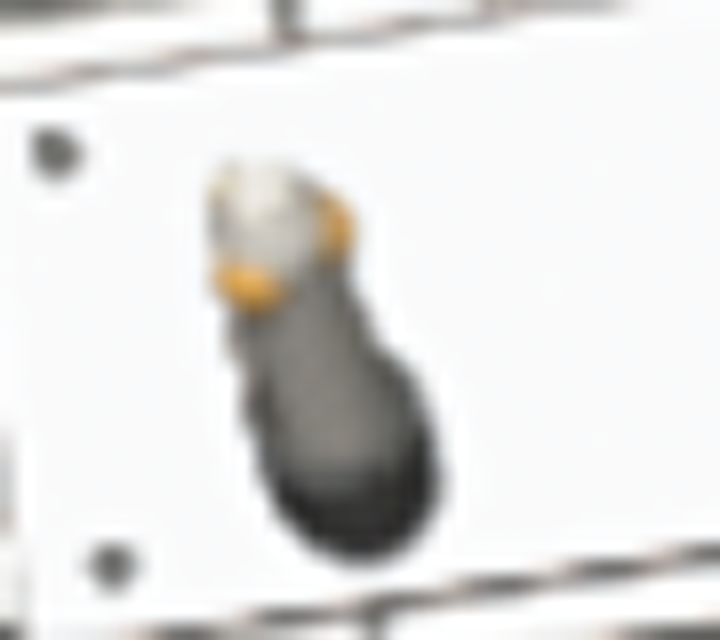

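View pics/s_arb.png

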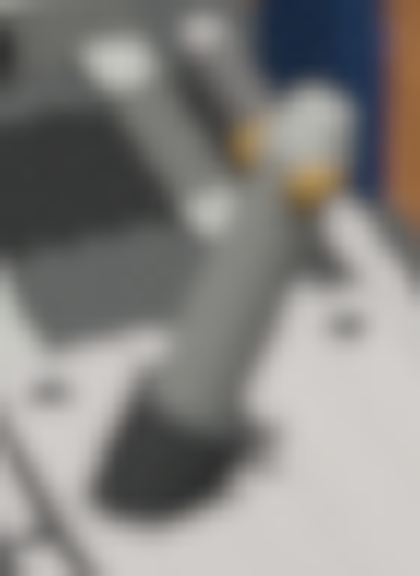

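```bash
python3 - <<'E'
from h import *
S=dict(np.load("pics/S0.npz"));T=dict(np.load("pics/T0.npz"))
zt=lambda u,v:((u+.5)/16-.5+240,(v+.5)/16-.5+225)
zs=lambda u,v:((u+.5)/12-.5+285,(v+.5)/12-.5+205)
psi=.1547
jx=np.array([np.cos(psi),np.sin(psi),0]);jy=np.array([-np.sin(psi),np.cos(psi),0])
a=np.sin(np.radians(25))*jx+np.cos(np.radians(25))*np.array([0,0,1])
t=tri(T,zt(262,192),S,zs(322,108));print("tip",t, onz(T,zt(262,192),.1031),onz(S,zs(322,108),.1031))
print("shoulder from tip",t[0]-.063*a)
# boss bottom centre at z .028
print("boss",onz(T,zt(352,472),.028),onz(S,zs(165,475),.028))
# block face
zj=lambda u,v:((u+.5)/4-.5+240,(v+.5)/4-.5+160)
f=onz(S,zj(342,418),.046);print("push",f,"expected arbor y-line at",f+.11*jy)
tp=np.array([[309.757,249.54],[305.567,224.405]])
print("top edge z62",[onz(T,p,.062) for p in tp])
E
```

```text
tip (array([0.50377077, 0.05007528, 0.10172838]), np.float64(0.0011059466676887732)) [0.5030967  0.04997989 0.1031    ] [0.50388934 0.04786012 0.1031    ]
shoulder from tip [0.47746378 0.04597281 0.04463099]
boss [0.4699073  0.04608656 0.028     ] [0.47300778 0.04878427 0.028     ]
push [ 0.50857377 -0.05719534  0.046     ] expected arbor y-line at [0.49162456 0.05149102 0.046     ]
top edge z62 [array([ 0.47873473, -0.06423954,  0.062     ]), array([ 0.53464906, -0.05453829,  0.062     ])]
```

apply_moves(linear=[[3.5,3.2,0],[7,6.4,0],[10.5,9.6,0],[14,12.8,0],[17.5,16,0]], delta_rot=[[0,0,0.14],[0,0,0.28],[0,0,0.42],[0,0,0.56],[0,0,0.7]], fingers=[0,0,0,0,0])

```text
time: 0.7
tcp_pos: [0.3829, -0.4548, 0.2558]
tcp_rot: [0.0, 0.87, 0.492, -0.0]
ft_force: [0.6, -0.2, -0.0]
opening: 0.997
```

apply_moves(linear=[[3,2.6,-2],[6,5.2,-4],[9,7.8,-6],[12,10.4,-8],[14.4,12.9,-10]], delta_rot=[[0,0,0.14],[0,0,0.28],[0,0,0.42],[0,0,0.56],[0,0,0.7]], fingers=[0,0,0,0,0])

```text
time: 1.2
tcp_pos: [0.5274, -0.3257, 0.1549]
tcp_rot: [0.0, 0.649, 0.761, 0.0]
ft_force: [0.9, -0.1, -0.6]
opening: 1.0
```

```bash
python3 - <<'E'
from h import *
S=cam("side","pics/s1.png");o=manip.get_obs()
print(o["time"],o["tcp_pos"],o["tcp_rot"],o["joint_positions"])
print(proj(S,o["tcp_pos"]))
E
```

```text
1.25 [ 0.53013781 -0.31839407  0.15185347] [-0.00207649  0.64317579  0.76571134  0.00259465] [ 0.74332063  0.64007049 -0.3844193   1.68339558  0.28743976  0.8773618
  0.41572864]
[382.68102771 313.4368321 ]
```

View pics/s1.png

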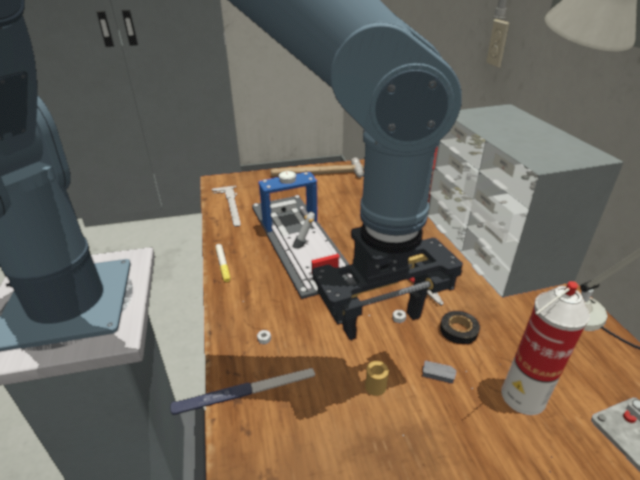

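The gripper is above the bushing (376,377) with its jaws along the jig's x axis. I'll lower it partway, let it settle and check the alignment.

apply_moves(linear=[[0,0,-3],[0,0,-6],[0,0,-8],[0,0,-8],[0,0,-8]], delta_rot=[[0,0,0],[0,0,0],[0,0,0],[0,0,0],[0,0,0]], fingers=[40,60,60,60,60])

```text
time: 1.75
tcp_pos: [0.5258, -0.3274, 0.076]
tcp_rot: [-0.0, 0.651, 0.759, -0.0]
ft_force: [0.6, 0.2, -0.5]
opening: 0.763
```

```bash
python3 - <<'E'
from h import *
S=cam("side");T=cam("top");o=manip.get_obs()
print(o["time"],o["tcp_pos"],o["tcp_rot"],o["opening"])
crop(S,290,270,190,140,4,"pics/s2.png")
crop(T,350,160,150,120,5,"pics/t2.png")
tip=o["tcp_pos"]-[0,0,.017]
print(proj(S,tip)-[290,270],proj(T,tip)-[350,160])
E
```

```text
1.85 [ 0.52668171 -0.32776197  0.07717799] [1.10968269e-03 6.51126800e-01 7.58968123e-01 2.18730402e-04] 0.7633584973438431
[88.30133734 91.98139671] [77.96715416 68.89509821]
```

View pics/s2.png

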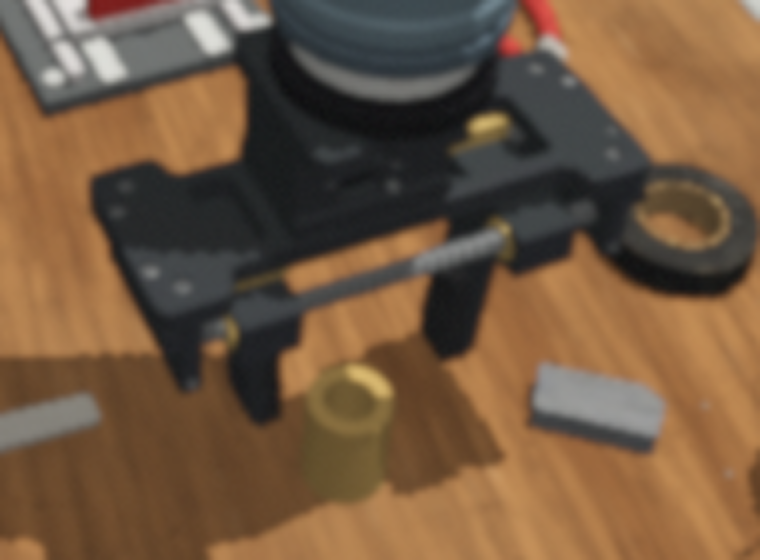

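View pics/t2.png

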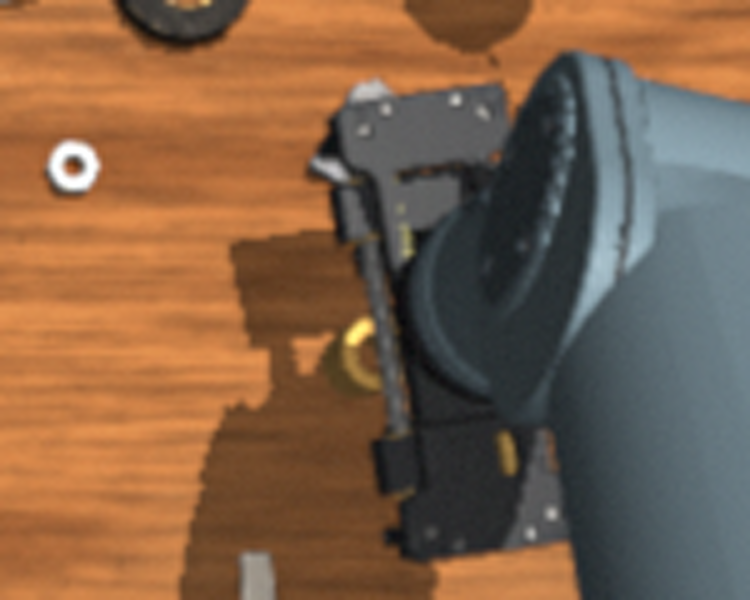

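The bushing sits between the jaws: at (350,400) in the side crop, with the fingers at (265,415) and (447,350). Next I lower and grip.

apply_moves(linear=[[0,0,-2.5],[0,0,-4.2],[0,0,-4.7],[0,0,-4.7],[0,0,-4.7]], delta_rot=[[0,0,0],[0,0,0],[0,0,0],[0,0,0],[0,0,0]], fingers=[60,60,60,150,255])

```text
time: 2.35
tcp_pos: [0.5263, -0.3274, 0.0294]
tcp_rot: [0.0, 0.651, 0.759, 0.0]
ft_force: [0.4, 0.3, 1.0]
opening: 0.605
```

apply_moves(linear=[[0,0,0],[0,0,0],[0,0,0],[0,0,0],[0,0,0]], delta_rot=[[0,0,0],[0,0,0],[0,0,0],[0,0,0],[0,0,0]], fingers=[255,255,255,255,255])

```text
time: 2.85
tcp_pos: [0.5263, -0.3274, 0.0293]
tcp_rot: [0.001, 0.651, 0.759, 0.0]
ft_force: [-1.2, 0.1, 5.7]
opening: 0.386
```

```bash
python3 - <<'E'
from h import *
o=manip.get_obs()
print(o["time"],o["tcp_pos"],o["tcp_rot"],o["opening"]*.088,o["ft_force"])
E
```

```text
2.85 [ 0.52625754 -0.32744292  0.02933427] [5.22899136e-04 6.51007155e-01 7.59071410e-01 7.22923935e-05] 0.03394291575975683 [-1.19847744  0.09206437  5.70061025]
```

apply_moves(linear=[[0,0,3],[0,1,7],[0,4,11],[0,8,14],[0,12,16]], delta_rot=[[0,0,0],[0,0,0],[0,0,0],[-0.01,0.07,0],[-0.022,0.144,0]], fingers=[255,255,255,255,255])

```text
time: 3.35
tcp_pos: [0.5256, -0.2071, 0.1912]
tcp_rot: [-0.047, 0.65, 0.756, -0.056]
ft_force: [0.3, 0.1, -1.6]
opening: 0.382
```

apply_moves(linear=[[0,4.5,0],[0,9,0],[0,13.5,0],[0,16,0],[0,16,0]], delta_rot=[[-0.015,0.096,0],[-0.03,0.192,0],[-0.0452,0.2871,0],[-0.0452,0.2871,0],[-0.0452,0.2871,0]], fingers=[255,255,255,255,255])

```text
time: 3.85
tcp_pos: [0.5257, -0.0413, 0.1879]
tcp_rot: [-0.142, 0.632, 0.744, -0.164]
ft_force: [-0.4, -0.2, -0.2]
opening: 0.38
```

```bash
python3 - <<'E'
from h import *
from scipy.spatial.transform import Rotation as R
o=manip.get_obs()
q=o["tcp_rot"];M=R.from_quat(q,scalar_first=True).as_matrix()
print(o["time"],o["tcp_pos"],o["opening"]*.088,o["ft_force"],o["joint_positions"])
print(M)
S=cam("side","pics/s3.png");T=cam("top","pics/t3.png")
E
```

```text
3.85 [ 0.52574923 -0.04134486  0.18792113] 0.03346468301041472 [-0.43229598 -0.17157105 -0.18570287] [ 0.22750191  0.68845436 -0.39231909  1.57495186  0.25703428  1.37399578
 -0.08431077]
[[-0.16007329  0.89417713 -0.41811936]
 [ 0.98709845  0.14656098 -0.06447111]
 [ 0.00363139 -0.42304508 -0.90610136]]
```

View pics/s3.png

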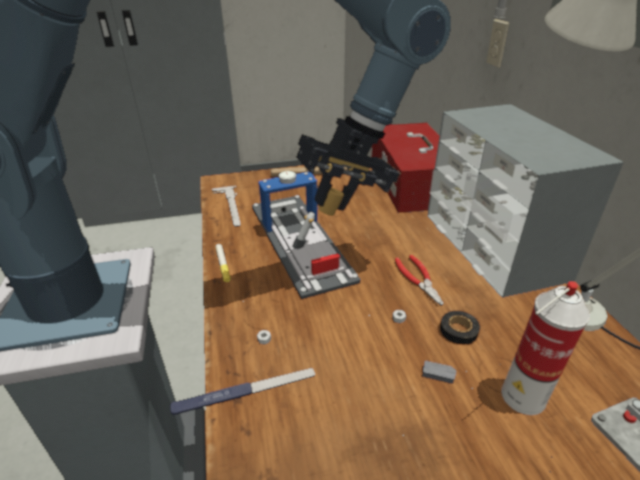

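View pics/t3.png

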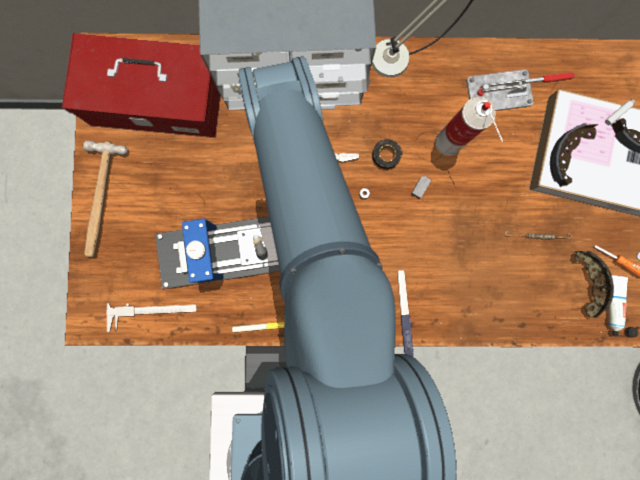

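apply_moves(linear=[[-0.1,3.5,0],[-0.2,7,0],[-0.3,9.5,-1],[-0.3,10,-2.5],[-0.3,10,-4]], delta_rot=[[0,0,0],[0,0,0],[0,0,0],[0,0,0],[0,0,0]], fingers=[255,255,255,255,255])

```text
time: 4.45
tcp_pos: [0.5229, 0.0515, 0.1478]
tcp_rot: [-0.14, 0.636, 0.741, -0.165]
ft_force: [0.1, -0.6, -1.8]
opening: 0.383
```

apply_moves(linear=[[0,0,-0.5],[0,0,-0.5],[0,0,-0.5]], delta_rot=[[0,0,0],[0,0,0],[0,0,0]], fingers=[255,255,255])

```text
time: 4.75
tcp_pos: [0.5231, 0.0514, 0.1438]
tcp_rot: [-0.141, 0.636, 0.74, -0.165]
ft_force: [0.7, -0.3, -0.9]
opening: 0.382
```

```bash
python3 - <<'E'
from h import *
from scipy.spatial.transform import Rotation as R
o=manip.get_obs()
M=R.from_quat(o["tcp_rot"],scalar_first=True).as_matrix()
print(o["time"],o["tcp_pos"],o["ft_force"],M[:,2])
S=cam("side");T=cam("top","pics/t4.png")
np.savez("pics/S4.npz",**S)
crop(S,260,150,100,75,8,"pics/s4.png")
f=lambda p:(proj(S,p)-[260,150]+.5)*8-.5
p=o["tcp_pos"];z=M[:,2]
print("bush low/upper centre px",f(p+.0293*z),f(p-.0147*z))
sh=np.array([.478,.0462,.046]);a=np.array([.4176,.0651,.9063])
print("tip,balls,shoulder",f(sh+.063*a),f(sh+.0488*a),f(sh))
E
```

```text
4.75 [0.52308419 0.05136014 0.14378554] [ 0.67047061 -0.340447   -0.94513439] [-0.41760142 -0.06493494 -0.90630707]
bush low/upper centre px [437.96744977 459.69763091] [502.41712325 312.71105663]
tip,balls,shoulder [414.12960342 506.971382  ] [394.13227532 552.62785231] [327.14942386 705.55831157]
```

View pics/s4.png

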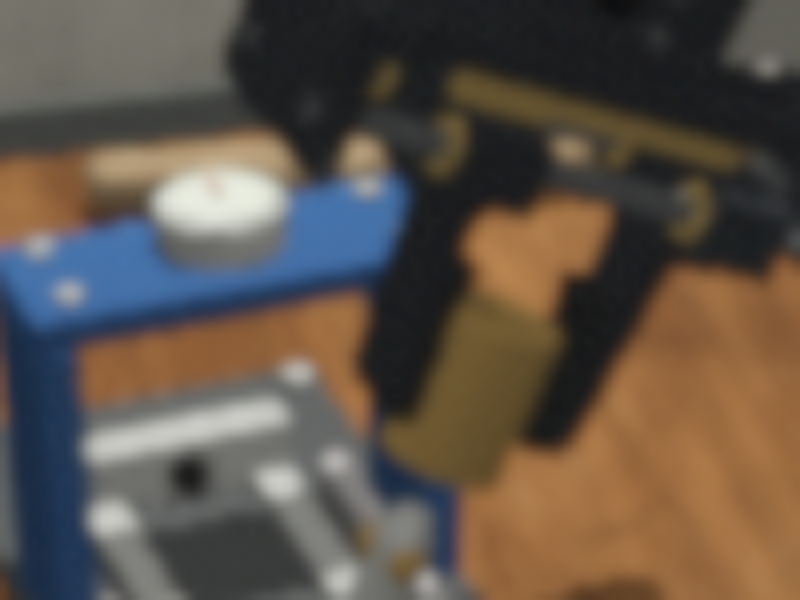

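View pics/t4.png

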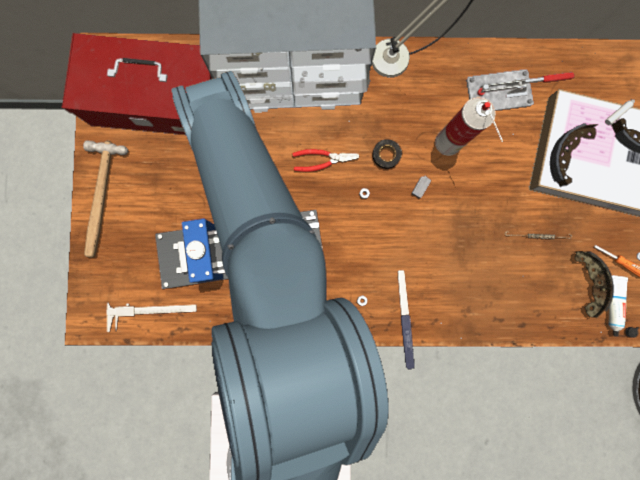

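The held bushing's lower end is at (442,452) and the arbor nose at (410,513) in the crop. The bushing axis extended passes through the nose, so they line up. I'll descend along the axis and watch the force.

apply_moves(linear=[[-0.25,-0.04,-0.54],[-0.5,-0.08,-1.09],[-0.75,-0.12,-1.63],[-0.92,-0.14,-2.0],[-0.92,-0.14,-2.0]], delta_rot=[[0,0,0],[0,0,0],[0,0,0],[0,0,0],[0,0,0]], fingers=[255,255,255,255,255])

```text
time: 5.35
tcp_pos: [0.5129, 0.0512, 0.1231]
tcp_rot: [-0.141, 0.635, 0.741, -0.165]
ft_force: [-0.4, -0.5, -1.6]
opening: 0.382
```

```bash
cat > st.py <<'E'
from h import *
from scipy.spatial.transform import Rotation as R
import sys
o=manip.get_obs()
M=R.from_quat(o["tcp_rot"],scalar_first=True).as_matrix()
p=o["tcp_pos"];z=M[:,2]
sh=np.array([.478,.0455,.046]);a=np.array([.4176,.0651,.9063])
r=p+.0293*z-sh
jx=np.array([.988,.154,0]);jy=np.array([-.154,.988,0]);ax=np.cross(jy,a)
print("t",o["time"],"p",p,"F",o["ft_force"],"T",o["ft_torque"],"open",o["opening"]*.088)
print("low end s,x,y",r@a,r@ax,r@jy, "F along a",np.dot(o["ft_force"],a),np.dot(o["ft_force"],ax),np.dot(o["ft_force"],jy))
if len(sys.argv)>1:
    S=cam("side"); crop(S,260,150,100,75,8,sys.argv[1])
E
python3 st.py pics/s5.png
```

```text
t 5.35 p [0.51288273 0.05124551 0.12308962] F [-0.37197786 -0.54466044 -1.61363624] T [ 0.07505587 -0.60867196 -0.00519254] open 0.03361485074148741
low end s,x,y 0.055507300976229745 -0.0005837696021094557 0.00030223331174163577 F along a -1.6532338747934554 0.2728491681409261 -0.48083992468439646
```

View pics/s5.png

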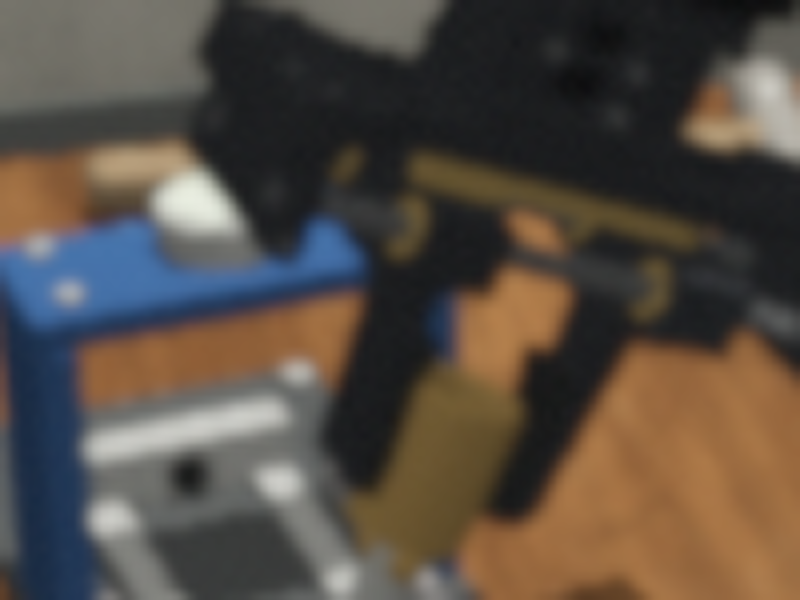

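```bash
sed -i 's/260,150,100,75,8/270,190,60,50,13/' st.py; python3 st.py pics/s6.png
```

```text
t 5.4 p [0.51327789 0.05137093 0.12343121] F [-0.51254656 -0.20388751 -0.71419718] T [ 0.0875944  -0.55640636  0.03995232] open 0.033539606417409856
low end s,x,y 0.05599004983601739 -0.0003359727223310799 0.0003669902721196433 F along a -0.8745894205140179 -0.18557344555129215 -0.1225086921684375
```

View pics/s6.png

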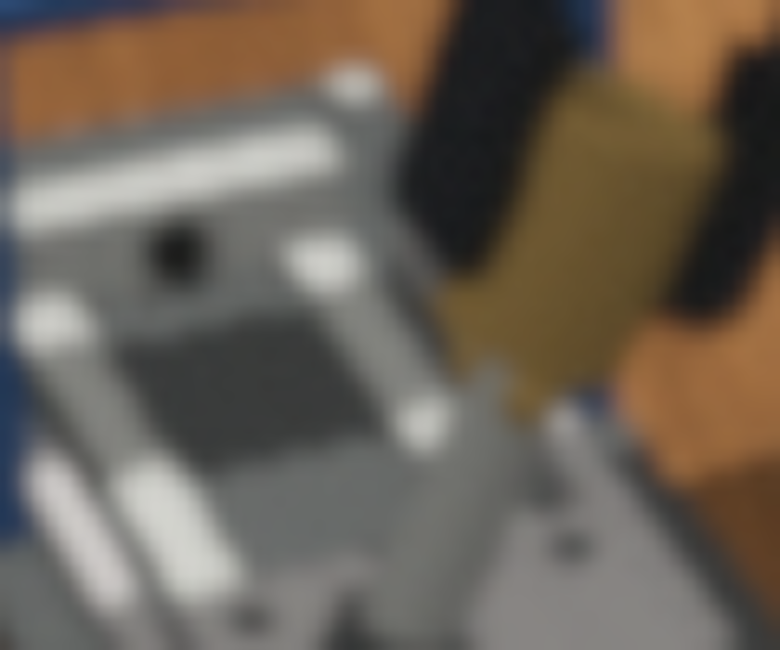

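The bushing now covers the nose, with the two balls showing just below its rim at about (455,335) and (525,395). That's consistent with the nose being inside the bore. I continue slowly.

apply_moves(linear=[[-0.13,-0.02,-0.27],[-0.25,-0.04,-0.54],[-0.38,-0.06,-0.82],[-0.38,-0.06,-0.82]], delta_rot=[[0,0,0],[0,0,0],[0,0,0],[0,0,0]], fingers=[255,255,255,255])

```text
time: 5.85
tcp_pos: [0.5104, 0.0507, 0.1155]
tcp_rot: [-0.14, 0.636, 0.741, -0.164]
ft_force: [1.9, 0.2, -2.2]
opening: 0.383
```

```bash
python3 st.py pics/s7.png
```

```text
t 5.85 p [0.51041236 0.05068566 0.11550326] F [ 1.93417441  0.24566117 -2.17140406] T [ 0.03883092 -1.08490025  0.07423599] open 0.033728602553685184
low end s,x,y 0.047563728928514355 0.00042323688010756204 0.00012577858795862802 F along a -1.144239719682528 2.6838601272349387 -0.05514961899732235
```

View pics/s7.png

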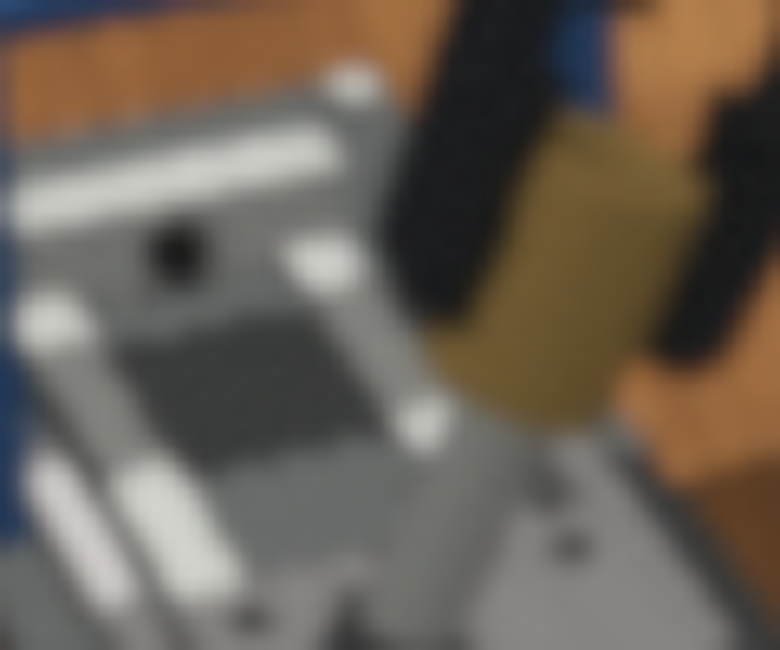

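apply_moves(linear=[[-0.15,-0.02,-0.48],[-0.36,-0.05,-0.94],[-0.57,-0.09,-1.39],[-0.78,-0.12,-1.84],[-0.78,-0.12,-1.84]], delta_rot=[[0,0,0],[0,0,0],[0,0,0],[0,0,0],[0,0,0]], fingers=[255,255,255,255,255])

```text
time: 6.4
tcp_pos: [0.5011, 0.0493, 0.0958]
tcp_rot: [-0.141, 0.635, 0.741, -0.165]
ft_force: [2.6, -1.3, -5.9]
opening: 0.383
```

```bash
python3 st.py
```

```text
t 6.4 p [0.50114421 0.04930883 0.09583087] F [ 2.59724226 -1.30500976 -5.93460877] T [ 0.01359758 -1.32554288  0.070439  ] open 0.03369657415046578
low end s,x,y 0.025774603223225254 0.0001607362093483904 0.00019794797603918174 F along a -4.378883695060599 4.651543559561734 -1.6893249471283698
```

apply_moves(linear=[[-0.12,-0.02,-0.5],[-0.33,-0.05,-0.95],[-0.54,-0.08,-1.4],[-0.75,-0.11,-1.86],[-0.85,-0.13,-2.08]], delta_rot=[[0,0,0],[0,0,0],[0,0,0],[0,0,0],[0,0,0]], fingers=[255,255,255,255,255])

```text
time: 6.9
tcp_pos: [0.4925, 0.0481, 0.0752]
tcp_rot: [-0.141, 0.635, 0.741, -0.165]
ft_force: [0.2, -0.3, -2.6]
opening: 0.384
```

```bash
sed -i 's/270,190,60,50,13/260,185,65,70,8/' st.py;python3 st.py pics/s8.png
```

```text
t 6.9 p [0.49251778 0.04814233 0.07523724] F [ 0.16782645 -0.27191648 -2.55018396] T [-0.06005054 -0.69462295  0.05595504] open 0.03378624914461459
low end s,x,y 0.0034322659282842935 0.0009725347540072316 0.0003771095136288667 F along a -2.2588491597052083 1.1900684163267956 -0.29449875721370733
```

View pics/s8.png

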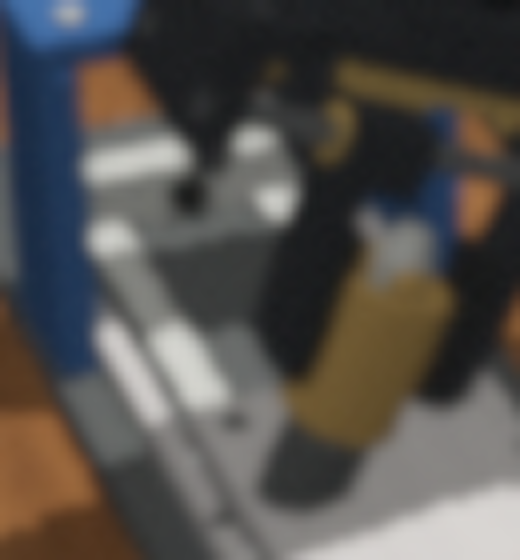

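The nose stands out above the bushing at (400,240), and the bushing's lower end is just above the boss. Now the final press.

apply_moves(linear=[[-0.06,-0.01,-0.14],[-0.13,-0.02,-0.27],[-0.17,-0.03,-0.36],[-0.19,-0.03,-0.41],[-0.19,-0.03,-0.41]], delta_rot=[[0,0,0],[0,0,0],[0,0,0],[0,0,0],[0,0,0]], fingers=[255,255,255,255,255])

```text
time: 7.45
tcp_pos: [0.4919, 0.0482, 0.0724]
tcp_rot: [-0.14, 0.636, 0.741, -0.164]
ft_force: [0.3, -0.2, -0.4]
opening: 0.38
```

```bash
python3 st.py pics/s9.png
```

```text
t 7.45 p [0.49192469 0.04815504 0.07240941] F [ 0.2756314  -0.23952064 -0.39813309] T [ 0.06065682 -0.55305248  0.00289168] open 0.03347193518705546
low end s,x,y 0.0006225402913816033 0.0017010049327457562 0.0004826326875938171 F along a -0.2613171398948593 0.38163383131381257 -0.2790936318427691
```

View pics/s9.png

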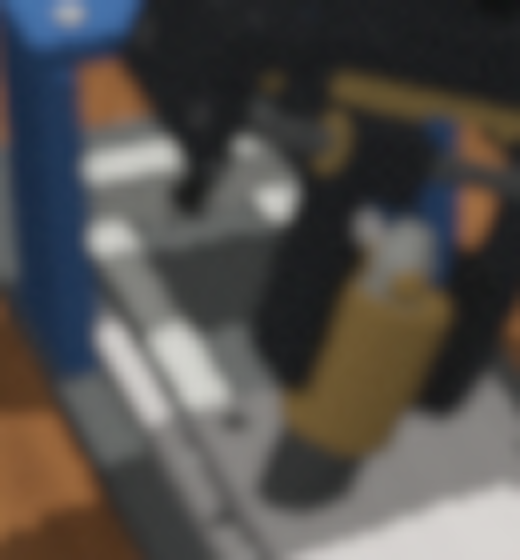

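apply_moves(linear=[[-0.06,-0.01,-0.14],[-0.13,-0.02,-0.27],[-0.17,-0.03,-0.36],[-0.17,-0.03,-0.36]], delta_rot=[[0,0,0],[0,0,0],[0,0,0],[0,0,0]], fingers=[255,255,255,255])

```text
time: 7.9
tcp_pos: [0.4919, 0.0482, 0.072]
tcp_rot: [-0.14, 0.636, 0.741, -0.164]
ft_force: [2.5, -0.3, 24.9]
opening: 0.38
```

```bash
python3 st.py pics/s10.png
```

```text
t 7.9 p [0.49191936 0.04824339 0.07200685] F [ 2.52558735 -0.25148511 24.89022904] T [-0.3993329   1.59804163 -0.00935324] open 0.033473035420497496
low end s,x,y 0.0002613308281442797 0.0019370460124555123 0.0005533000591733886 F along a 23.596328175583906 -8.29259152687015 -0.6374077414191762
```

View pics/s10.png

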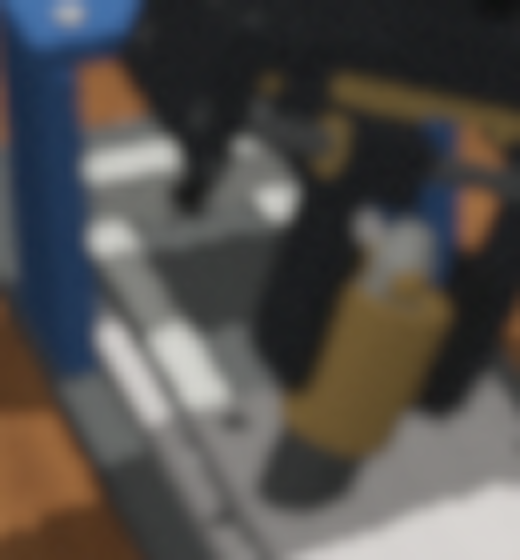

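A firm stop of 24 N along the axis at s≈0.3 mm, and a ball shows above the upper end at (370,265): the bushing is home. I ease off, open partway and wait.

apply_moves(linear=[[0.17,0.03,0.36],[0.17,0.03,0.36],[0.17,0.03,0.36],[0.17,0.03,0.36],[0.17,0.03,0.36]], delta_rot=[[0,0,0],[0,0,0],[0,0,0],[0,0,0],[0,0,0]], fingers=[255,105,105,105,105])

```text
time: 8.45
tcp_pos: [0.4914, 0.048, 0.0719]
tcp_rot: [-0.141, 0.636, 0.741, -0.165]
ft_force: [-0.2, 0.2, -0.1]
opening: 0.585
```

apply_moves(linear=[[0,0,0],[0,0,0],[0.42,0.07,0.91],[1.25,0.2,2.72],[2.5,0.39,5.44]], delta_rot=[[0,0,0],[0,0,0],[0,0,0],[0,0,0],[0,0,0]], fingers=[105,105,105,105,105])

```text
time: 8.95
tcp_pos: [0.5159, 0.0517, 0.127]
tcp_rot: [-0.141, 0.635, 0.741, -0.166]
ft_force: [0.4, -0.8, -0.1]
opening: 0.592
```

apply_moves(linear=[[1.5,0.3,3.5],[2.5,-2,6],[2.5,-6,6.5],[2.5,-10,6.5],[2.5,-12,6.5]], delta_rot=[[0,0,0],[0,0,0],[0,0,0],[0,0,0],[0,0,0]], fingers=[105,105,105,105,105])

```text
time: 9.45
tcp_pos: [0.5418, -0.0724, 0.1925]
tcp_rot: [-0.14, 0.637, 0.74, -0.165]
ft_force: [-0.3, 0.5, -0.2]
opening: 0.584
```

```bash
python3 - <<'E'
from h import *
o=manip.get_obs();print(o["time"],o["tcp_pos"],o["ft_force"],o["opening"])
S=cam("side","pics/s11.png");T=cam("top","pics/t11.png")
crop(S,260,170,90,115,6,"pics/s11c.png")
E
```

```text
9.45 [ 0.54182067 -0.07236962  0.19245547] [-0.31044989  0.52737753 -0.17289294] 0.5836490260226586
```

View pics/s11.png

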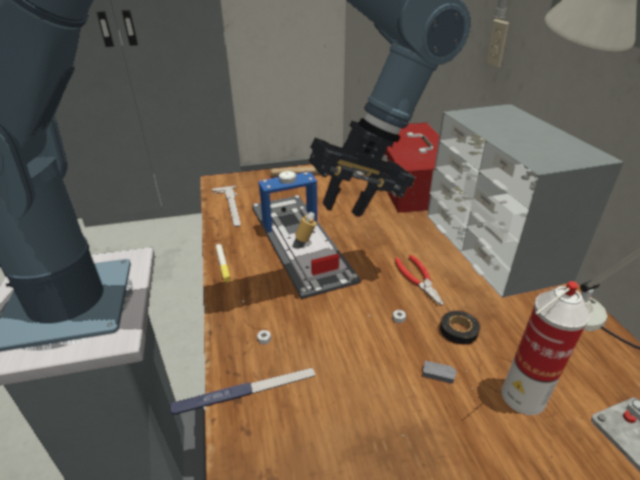

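View pics/t11.png

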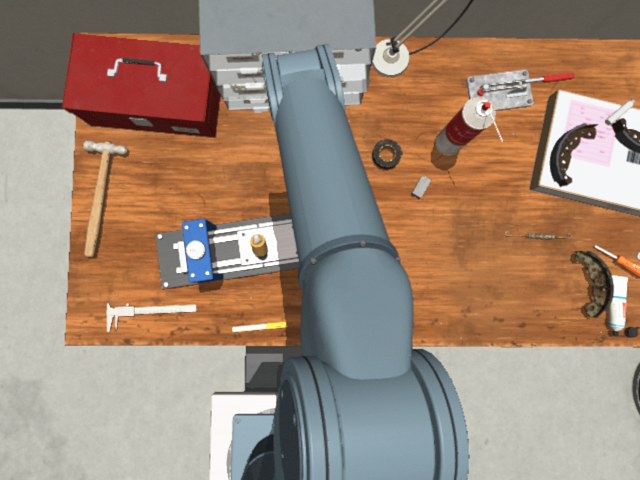

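View pics/s11c.png

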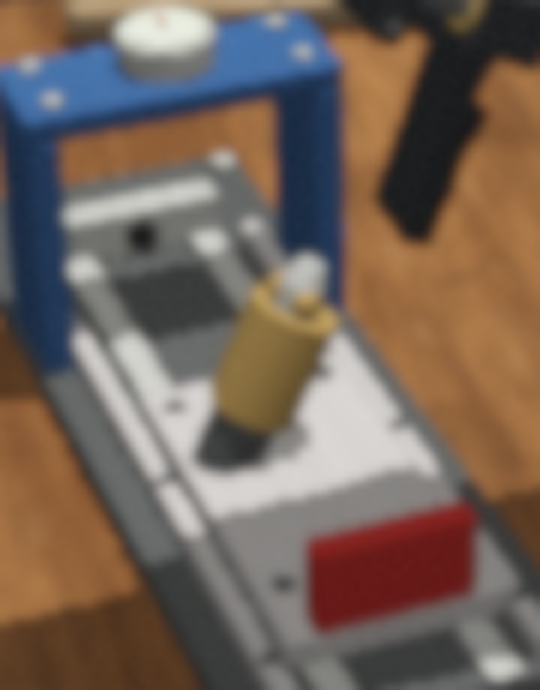

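The side crop shows the bushing seated on the boss with the balls above its top end at (300,300), the gripper clear, and the shuttle still at its start. Next I work out the push geometry.

```bash
python3 - <<'E'
from h import *
S=dict(np.load("pics/S0.npz"));T=dict(np.load("pics/T0.npz"))
psi=.1547
jx=np.array([np.cos(psi),np.sin(psi),0]);jy=np.array([-np.sin(psi),np.cos(psi),0])
c=np.array([.4821,.0983,0])
for n,p,z in(("bridge near R",(220,75),.126),("near L",(252,316),.126),("far R",(130,88),.126),("plate front R",(352,128),.028),("plate front L",(366,260),.028),("stop near",(140,230),.03),("red near top L",(638,202),.062),("red near top R",(624,97),.062)):
    X=onz(T,((p[0]+.5)/4-.5+150,(p[1]+.5)/4-.5+200),z)
    print(n,X.round(4),"jig",((X-c)@jx).round(4),((X-c)@jy).round(4))
print("now", (np.array([.5425,-.0727,.19])-c)@jy,(np.array([.5425,-.0727,.19])-c)@jx)
T2=cam("top");o=manip.get_obs();print(o["tcp_pos"],o["joint_positions"])
E
```

```text
bridge near R [0.5381 0.1539 0.126 ] jig 0.0639 0.0463
near L [0.4136 0.1344 0.126 ] jig -0.0621 0.0463
far R [0.531  0.2003 0.126 ] jig 0.064 0.0932
plate front R [0.521  0.1016 0.028 ] jig 0.0389 -0.0027
plate front L [0.4455 0.0922 0.028 ] jig -0.0372 -0.0004
stop near [0.4617 0.2204 0.03  ] jig -0.0014 0.1238
red near top L [ 0.4774 -0.0629  0.062 ] jig -0.0294 -0.1585
red near top R [ 0.5358 -0.0547  0.062 ] jig 0.0295 -0.1594
now -0.17826453866753206 0.03333038034064375
[ 0.54155992 -0.06846984  0.19173897] [ 0.2524608   0.707968   -0.37734412  1.52299349  0.26993476  1.40296257
 -0.05037224]
```

apply_moves(linear=[[-1,-2,0],[-2,-3.5,0],[-2.9,-4,-2],[-2.9,-4,-5],[-2.9,-4,-8]], delta_rot=[[0.0202,-0.1293,0],[0.0403,-0.2587,0],[0.0605,-0.388,0],[0.0672,-0.4311,0],[0.0672,-0.4311,0]], fingers=[255,255,255,255,255])

```text
time: 10.1
tcp_pos: [0.5116, -0.1062, 0.1118]
tcp_rot: [0.0, 0.65, 0.76, 0.001]
ft_force: [0.3, 0.6, 0.4]
opening: 0.157
```

apply_moves(linear=[[0,0,-2.5],[0,0,-4.5],[0,0,-5.6],[0,0,-5.6],[0,0,-5.6]], delta_rot=[[0,0,0],[0,0,0],[0,0,0],[0,0,0],[0,0,0]], fingers=[255,255,255,255,255])

```text
time: 10.6
tcp_pos: [0.5132, -0.107, 0.0562]
tcp_rot: [0.0, 0.651, 0.759, 0.0]
ft_force: [0.5, -0.1, -0.3]
opening: 0.008
```

```bash
python3 - <<'E'
from h import *
o=manip.get_obs();print(o["time"],o["tcp_pos"],o["tcp_rot"],o["ft_force"],o["opening"])
S=cam("side","pics/s12.png")
E
```

```text
10.6 [ 0.51322962 -0.10698025  0.05619924] [6.20031835e-05 6.50538061e-01 7.59473509e-01 4.65588270e-04] [ 0.53999065 -0.12653328 -0.3333877 ] 0.007946764717746439
```

View pics/s12.png

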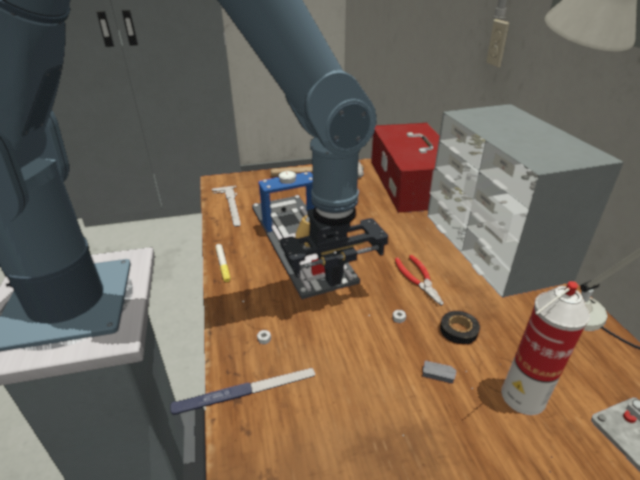

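The closed fingers stand behind the red block, at about (333,272). I push along the jig's +y.

apply_moves(linear=[[-0.23,1.5,0],[-0.46,3,0],[-0.62,4,0],[-0.7,4.5,0],[-0.77,5,0]], delta_rot=[[0,0,0],[0,0,0],[0,0,0],[0,0,0],[0,0,0]], fingers=[255,255,255,255,255])

```text
time: 11.15
tcp_pos: [0.5053, -0.0582, 0.056]
tcp_rot: [0.001, 0.651, 0.759, -0.0]
ft_force: [1.7, -2.8, 3.1]
opening: 0.008
```

apply_moves(linear=[[-0.12,0.8,0],[-0.25,1.6,0],[-0.4,2.6,0],[-0.56,3.6,0],[-0.7,4.5,0]], delta_rot=[[0,0,0],[0,0,0],[0,0,0],[0,0,0],[0,0,0]], fingers=[255,255,255,255,255])

```text
time: 11.65
tcp_pos: [0.4979, -0.012, 0.0557]
tcp_rot: [0.0, 0.651, 0.759, 0.0]
ft_force: [1.8, -4.5, 3.4]
opening: 0.006
```

```bash
python3 - <<'E'
from h import *
o=manip.get_obs();print(o["time"],o["tcp_pos"],o["tcp_rot"],o["ft_force"],o["ft_torque"])
S=cam("side");crop(S,230,160,160,150,5,"pics/s13.png")
E
```

```text
11.65 [ 0.49786801 -0.0119621   0.05565656] [5.27862722e-06 6.50836222e-01 7.59218131e-01 2.02595241e-04] [ 1.7707056  -4.4870181   3.35383997] [-0.66811891 -0.50588479  0.02295895]
```

View pics/s13.png

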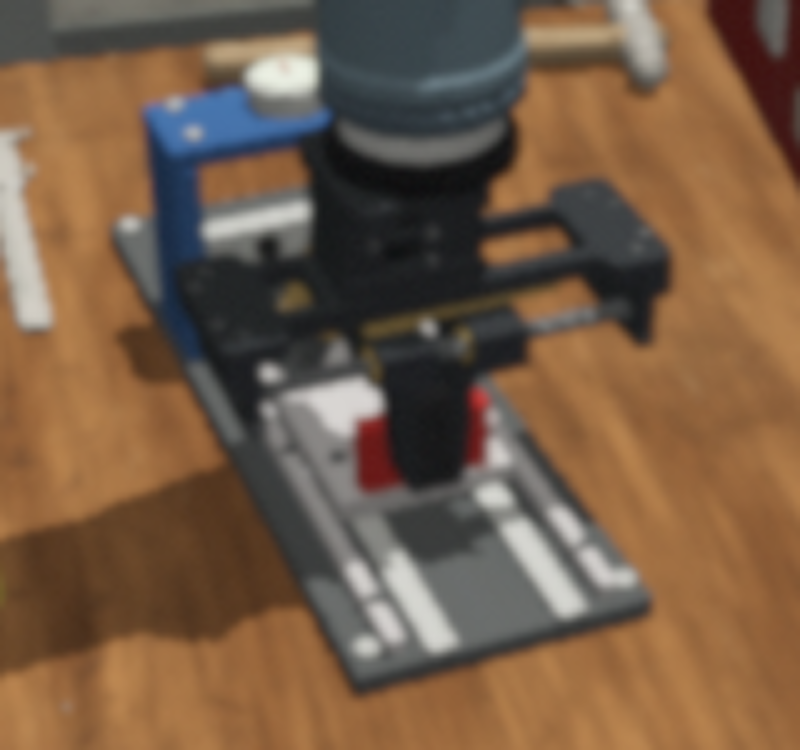

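The shuttle moves with about 5 N of push. I continue.

apply_moves(linear=[[-0.15,1.0,0],[-0.31,2.0,0],[-0.47,3.0,0],[-0.62,4.0,0],[-0.77,5.0,0]], delta_rot=[[0,0,0],[0,0,0],[0,0,0],[0,0,0],[0,0,0]], fingers=[255,255,255,255,255])

```text
time: 12.2
tcp_pos: [0.4898, 0.0377, 0.0555]
tcp_rot: [-0.0, 0.651, 0.759, -0.0]
ft_force: [1.2, -3.9, 1.9]
opening: 0.005
```

apply_moves(linear=[[-0.06,0.4,0],[-0.12,0.8,0],[-0.19,1.2,0],[-0.25,1.6,0],[-0.28,1.8,0]], delta_rot=[[0,0,0],[0,0,0],[0,0,0],[0,0,0],[0,0,0]], fingers=[255,255,255,255,255])

```text
time: 12.7
tcp_pos: [0.488, 0.0488, 0.0556]
tcp_rot: [0.002, 0.653, 0.758, -0.003]
ft_force: [4.5, -21.5, 4.4]
opening: 0.007
```

apply_moves(linear=[[-0.03,0.2,0],[-0.03,0.2,0],[-0.03,0.2,0]], delta_rot=[[0,0,0],[0,0,0],[0,0,0]], fingers=[255,255,255])

```text
time: 13.0
tcp_pos: [0.4879, 0.0488, 0.0556]
tcp_rot: [0.003, 0.653, 0.757, -0.004]
ft_force: [4.8, -22.7, 2.8]
opening: -0.001
```

apply_moves(linear=[[0.28,-1.8,0],[0.77,-5,0],[1.4,-9,2],[2,-13,6],[2,-16,10]], delta_rot=[[0,0,0],[0,0,0],[0,0,0],[0,0,0],[0,0,0]], fingers=[255,255,255,255,255])

```text
time: 13.5
tcp_pos: [0.5064, -0.1, 0.1505]
tcp_rot: [-0.001, 0.651, 0.759, -0.0]
ft_force: [1.6, -0.8, -1.1]
opening: 0.002
```

apply_moves(linear=[[0,-5,2],[0,-10,4],[0,-14,6],[0,-16,6],[0,-16,6]], delta_rot=[[0,0,0],[0,0,0],[0,0,0],[0,0,0],[0,0,0]], fingers=[255,255,255,255,255])

```text
time: 14.0
tcp_pos: [0.5065, -0.2627, 0.2105]
tcp_rot: [0.001, 0.653, 0.757, -0.0]
ft_force: [0.6, 0.2, 0.0]
opening: 0.013
```

```bash
python3 - <<'E'
from h import *
o=manip.get_obs();print(o["time"],o["tcp_pos"],o["ft_force"])
S=cam("side","pics/s14f.png");crop(S,230,150,160,150,5,"pics/s14.png")
T=cam("top","pics/t14f.png");crop(T,150,200,190,100,4,"pics/t14.png")
E
```

```text
14.0 [ 0.50651479 -0.26273894  0.21051473] [0.60713719 0.24546097 0.00936365]
```

View pics/s14.png

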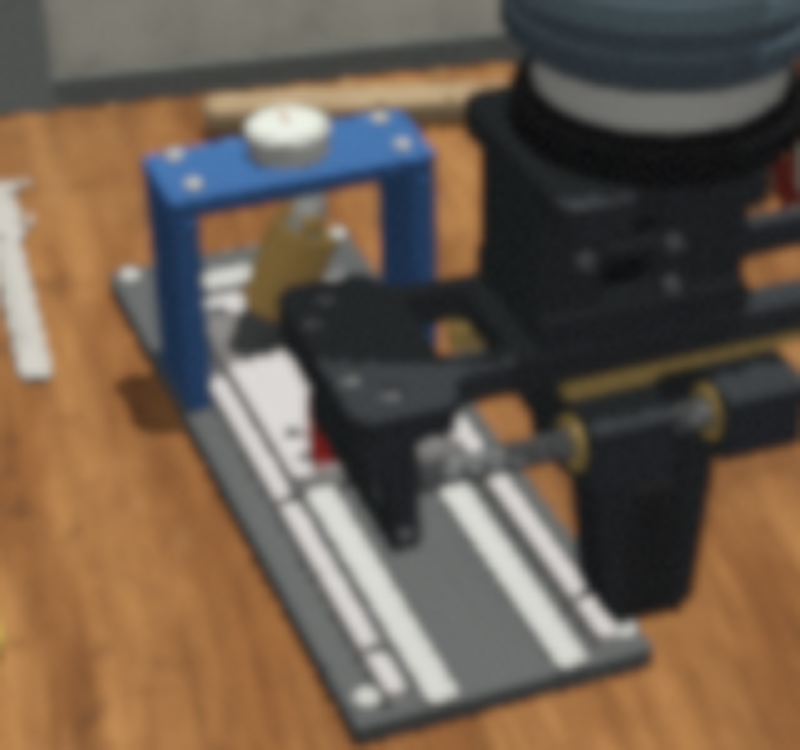

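View pics/t14.png

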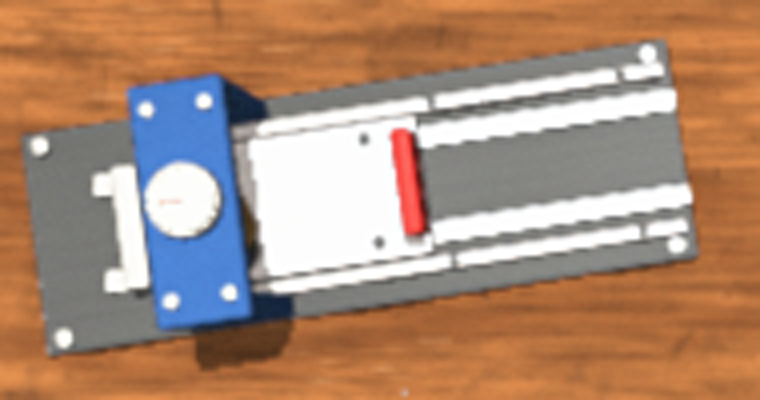

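View pics/s14f.png

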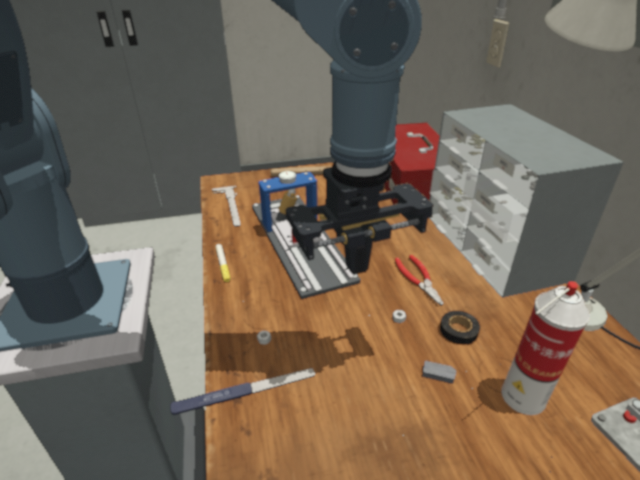

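apply_moves(linear=[[0,-4,4],[0,-8,8],[0,-10,10],[0,-10,10]], delta_rot=[[0,0,0],[0,0,0],[0,0,0],[0,0,0]], fingers=[255,255,255,255])

```text
time: 14.5
tcp_pos: [0.5083, -0.3621, 0.3137]
tcp_rot: [0.003, 0.652, 0.758, -0.0]
ft_force: [-0.1, -1.2, 0.1]
opening: 0.001
```

```bash
python3 - <<'E'
from h import *
S=cam("side","pics/s15f.png");crop(S,250,165,80,90,7,"pics/s15.png")
T=cam("top")
psi=.1547
jx=np.array([np.cos(psi),np.sin(psi),0]);jy=np.array([-np.sin(psi),np.cos(psi),0]);c=np.array([.4821,.0983,0])
T0=dict(np.load("pics/T0.npz"))
for n,d in(("before",T0),("after",T)):
    x,y,w,h=220,215,110,60
    hsv=cv2.cvtColor(d["frame"][y:y+h,x:x+w],cv2.COLOR_RGB2HSV)
    m=cv2.inRange(hsv,(0,150,80),(8,255,255))|cv2.inRange(hsv,(172,150,80),(180,255,255))
    k,l,st,ce=cv2.connectedComponentsWithStats(m);i=1+np.argmax(st[1:,4])
    X=onz(d,ce[i]+[x,y],.062);print(n,st[i],X,(X-c)@jx,(X-c)@jy)
E
```

```text
before [ 82  10   8  26 119] [ 0.50575033 -0.05406204  0.062     ] -0.00010860981467854335 -0.1541866303585947
after [ 28  18   8  25 131] [0.48790407 0.06413566 0.062     ] 0.0004705901624195521 -0.03465065567514077
```

View pics/s15.png

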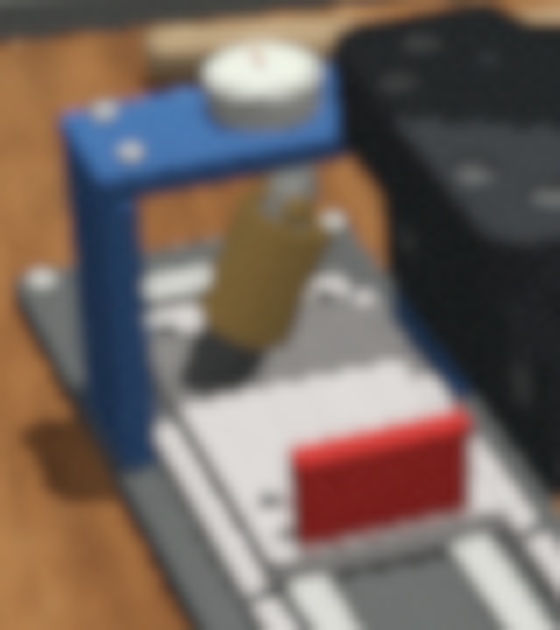

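View pics/s15f.png

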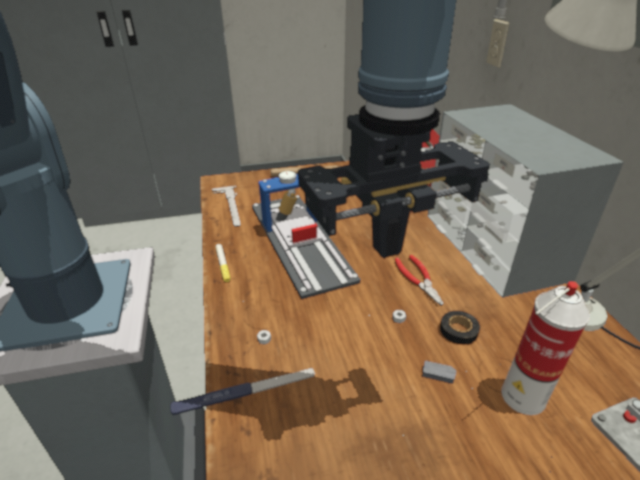

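```bash
python3 - <<'E'
from h import *
S0=dict(np.load("pics/S0.npz"));S=cam("side")
a=cv2.resize(S0["frame"][190:240,260:310,::-1],None,fx=8,fy=8,interpolation=2);b=cv2.resize(S["frame"][190:240,260:310,::-1],None,fx=8,fy=8,interpolation=2)
psi=.1547
jx=np.array([np.cos(psi),np.sin(psi),0]);jy=np.array([-np.sin(psi),np.cos(psi),0]);c=np.array([.4821,.0983,0])
for im in(a,b):
  for Y in(.10,.1185,.14,.16):
    for z,col in((.028,(0,255,0)),(.012,(0,0,255))):
      for xx in(-.04,0,.04):
        q=(proj(S,c+jx*xx+jy*Y+[0,0,z])-[260,190]+.5)*8-.5
        cv2.circle(im,tuple(int(v) for v in q),2,col,-1)
        if xx==-.04 and z==.012: cv2.putText(im,str(Y),(max(0,int(q[0])-45),int(q[1])),0,.4,(255,255,0))
cv2.imwrite("pics/cmp.png",np.hstack([a,b]))
E
```

```text
(no output)
```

View pics/cmp.png

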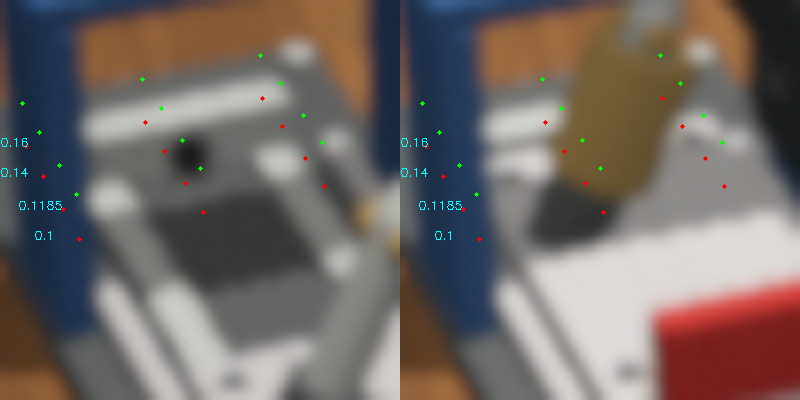

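The shuttle came up against a hard stop, and the arbor now stands at jig y≈0.070. That's the middle of the bridge, where full travel would put it. The bushing is still home, the bystanders haven't moved and the arm is clear, so I hand in.

```bash
python3 - <<'E'
from station import manip
o=manip.get_obs();print(o["time"],o["tcp_pos"],o["ft_force"])
print(manip.finish_job())
E
```

```text
14.65 [ 0.50739935 -0.35583089  0.30883564] [-0.01495083 -0.16638756 -0.5164051 ]
the job is handed in; nothing more can be done
None
```

I put the bushing on the leaning arbor, pressed it home and let go. I then pushed the shuttle by its red block through the bridge to a hard stop, moved the arm clear and handed the job in at 14.65 s. No verdict was reported.

**Bushing:** the press ended in a firm stop of about 24 N along the arbor, with the lower end within about 0.3 mm of the shoulder. After release, the side view showed the balls above its upper end. It still sat on the arbor in the last picture.

**Shuttle:** it moved 119.5 mm by camera and stopped hard at about 22 N, and pushing further did not move it. The arbor now stands in the middle of the bridge. I couldn't read the travel directly. Passing 136 mm requires that it started near the top of its 0–20 mm range, which the hard stop suggests. In the last side view the plate's front edge seemed to meet the stop block, but the bushing hid part of it.

**Bystanders and calibration:** the two nuts and the oil stone looked unmoved in the last side view; I didn't measure them again. The two cameras disagreed by about 5 mm in y on the bushing's first position, more than the stated 2 mm calibration. I used the midpoint, and the grasp and fit worked.

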